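# Wind down the worm-driven gate in front of the micrometer

### The job

Two brass gates side by side fence off the rear bays of this toolbox drawer, each worked by the knurled worm handwheel at its own left end as seen from the robot. By the upright spinner handle, wind the handwheel of the gate that has the thread micrometer behind it clockwise (from above), a couple of turns or more, until that gate has folded forward and lies level, so the micrometer can be slid straight out over it; keep the other gate up.

Things in the scene. Friction and masses are not known exactly. Their poses are not given: they have to be found in the camera images.
- crank_mic: Flat knurled brass handwheel, 80 mm across, 10 thick, at the left (+y) end of the gate with the C-framed micrometer behind it. Origin: on its vertical axis, at its underside. Own x points to the spinner: upright round handle, 20 mm across, centre 32 mm out, 11 to 55 mm above the origin, free to spin in the grip. 5 N at the handle turns it; it stays put. Only the spinner stands above the disc.
- leaf_mic (a joint): Barred brass gate leaf, 134 mm wide, 50 tall, in front of the micrometer, hinged along its lower edge 57 mm above the bench, level with the bay floor. 0 rad = upright; grows as it folds forward to the robot; 1.571 = level; stop at 2.2. Starts at 0 to 0.4. Moves 0.1 rad per 1 rad of handwheel (36 degrees a turn); clockwise from above lowers it.
- crank_other: The identical handwheel, with the same frame and sizes, of the other gate, behind which lies a ground steel sine bar (a straight square bar, 125 mm long). Not to be wound.
- leaf_other (a joint): Angle in rad of the other gate leaf (same meaning; starts between 0 and 0.4). It must stay up.

How it is judged (in metres and radians):
At the end, for the whole second after the job is handed in: The gate in front of the micrometer lies level within 10 degrees and at rest, and the other gate is still up (less than 34 degrees from upright) (value of joint leaf_mic between 1.396 and 1.746 rad and velocity of joint leaf_mic between -0.05 and 0.05 rad/s and value of joint leaf_other below 0.6 rad); the robot touches nothing.
It fails at once if the other gate is lowered (more than 34 degrees from upright) (value of joint leaf_other above 0.6 rad).
It also fails if it takes over 45 s, if anything falls off the work surface, if the arm or the gripper's body presses on something with over 40 N, if the wrist force passes 120 N, or if a joint passes its speed limit or range.

### The arm

A 6-joint arm with a two-finger parallel gripper is mounted at the origin on the work surface. World frame = base frame: x ahead of the robot, y to its left, z up, the work surface at z = 0. Lengths are in mm, angles in rad, forces in N, time in s.
With the tool pointing down it reaches from about 300 to 775 mm from the base axis. Payload 14.6 kg.
Tool frame: the origin (TCP) lies on the centre line of the jaws, within the pads' length; the fingertips stand 8 mm ahead of it and the grasp point (between the pads) lies 11 mm behind it; z points along the fingers, y is the direction in which the jaws open and shut (so a half turn about z gives the same grasp; the last joint's range is limited). The gripper opens to 94 mm and grips with 3 to 60 N. Pads are 16 mm wide; open, the fingers measure 119 mm over their backs; the gripper's body (75 mm by 177 mm) begins 78 mm behind the grasp point.
Start: joints at [1.235, 0.3, 1.521, -0, 1.321, -0.067], TCP at [146.064, 530.24, 213.446] pointing down, gripper open.
Joint ranges: [-3.03, 3.03], [-0.79, 2.21], [0.23, 2.52], [-1.04, 4.18], [0, 3.07], [-2.55, 2.55]. Speed limits (rad/s): [2.22, 2.22, 2.57, 3.14, 3.14, 3.14].

### API

Orientations are given as [roll, pitch, yaw] about the fixed x, y, z axes, in that order (R = Rz(yaw) Ry(pitch) Rx(roll)).
In Python, from cell import read_state, cams, manip gives the robot as it stands.
- The arm moves only by the shell command python3 -m handwheel 'ROWS' [OPENING] [FORCE]. ROWS is JSON, a list of rows, each a list of 4 numbers: the shift along the tool's x, y, z in m, then the turn about the tool's z in degrees. In form: [[dx, dy, dz, turn], ...]. A call has 1 to 5 rows; each row is the pose to reach, as a shift and turn from the pose measured when the call began, along the tool's axes at that moment; what a row does not reach only later rows make up. A row lasts 1/8 s, in which the tool goes at most 62.5 mm and 10.7 degrees, less where a joint would pass 70% of its speed; a pose out of reach is approached as far as the arm can. A call with a gripper value outside its range is refused whole. OPENING is the closure, from 0 (fully open) to 1 (shut), set as the call begins (- or left out, the last holds). The fingers move at their own pace and stop on an object; FORCE is the grip in N (left out, the last holds). Time passes only in rows, so rows that repeat a pose let the fingers close. It gives the time, the measured TCP pose, the force and the opening at its end, in the units of the state.
- read_state(): the state, without advancing time (a new reading comes with each control period).
- cams.camera(name): name is "scene" or "top"; returns the picture (480x640x3 uint8, red, green, blue); there is no depth.
- cams.get_calibration(name): a dict with "vertical_fov" (degrees; the focal length in pixels is half the picture's height over the tangent of half this angle, whatever the lens; pixels are square), "cx", "cy" (the principal point, pixels), "dist_coeffs" ([k1, k2, p1, p2, k3] as OpenCV has them; the pictures are not rectified), "R" (3x3) and "t" (3): a world point X has camera coordinates R X + t. Camera axes: x right, y down, z forward; pixel columns grow to the right and rows downward; lengths in mm; the calibration is good to about 2 mm. A picture is of the moment at which its call begins. get_calibration takes no time and is no camera call.
- manip.sign_off(): hands the job in, once; it reports no verdict.
The state is a dict: "clock": time; "joints": joint angles; "qd": joint speeds; "effort": joint torques, N m; "eef_pos": TCP position; "eef_rot": TCP orientation; "wrist_force": force on the tool from outside, world axes, zero at the start; "moment": the same for the moment, N m; "finger_gap": finger opening in mm.
Only numpy, scipy, OpenCV 4.12 (cv2) and the standard library are available. Lean on these libraries where they do the work, as an engineer would, in place of code of your own. Each camera call takes 0.05 s, during which the arm holds its last target. There are 200 camera calls.

## Working session

There is one attempt and no reset: what is moved stays moved. The work goes in short steps, Python scripts to look and compute and a shell command to move; the robot and the scene stay as the last step left them, time stands still between calls to the robot, and variables do not carry over. Pictures are saved under pics/ and viewed, about 8 in all and at most 12, crops included, and the job is handed in when it is done.

```bash
mkdir -p pics; python3 - <<'E'
from cell import read_state, cams
import cv2
for n in("scene","top"):
    cv2.imwrite(f"pics/{n}0.png",cams.camera(n)[...,::-1]); c=cams.get_calibration(n); print(n,c)
s=read_state();print(s)
E
```

```text
scene {'vertical_fov': 56.86889838070723, 'cx': 313.80019388426126, 'cy': 232.38678959198873, 'dist_coeffs': array([-0.04579881,  0.        ,  0.        ,  0.        ,  0.        ]), 'R': array([[-0.3217026 ,  0.94681346,  0.00719138],
       [ 0.73042068,  0.25299654, -0.63441184],
       [-0.60248906, -0.19883921, -0.77296177]]), 't': array([ 128.97829919, -341.57877719, 1095.64222791])}
top {'vertical_fov': 50.500190593464026, 'cx': 317.4805893793498, 'cy': 235.0492793276066, 'dist_coeffs': array([-0.10413313,  0.        ,  0.        ,  0.        ,  0.        ]), 'R': array([[ 0.00569418, -0.9992741 ,  0.03766773],
       [-0.99275967, -0.01016865, -0.1196864 ],
       [ 0.11998255, -0.03671349, -0.99209692]]), 't': array([ 24.65825316, 574.4830947 , 746.55223734])}
{'clock': 0.1, 'joints': array([ 1.23539688e+00,  3.00417206e-01,  1.52150587e+00, -6.30898526e-06,
        1.32069947e+00, -6.65910391e-02]), 'qd': array([-0.00073733, -0.0006794 , -0.00140229,  0.00073852, -0.00054915,
       -0.00051013]), 'effort': array([ 4.95233071e-04, -5.32652521e+01, -3.53282189e+01,  7.09455041e-02,
        2.33963592e-02, -9.99479539e-05]), 'eef_pos': array([145.99681664, 530.03804492, 212.94770498]), 'eef_rot': array([-3.14056464e+00, -6.24331992e-05,  2.87278577e+00]), 'wrist_force': array([-0.93957858,  0.16892956,  0.52422253]), 'moment': array([ 0.01487518, -0.02231292, -0.00887724]), 'finger_gap': 93.94914204263664}
```

View pics/scene0.png

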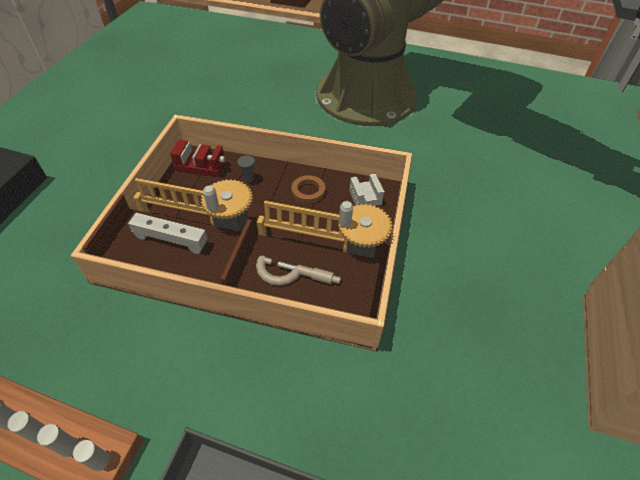

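View pics/top0.png

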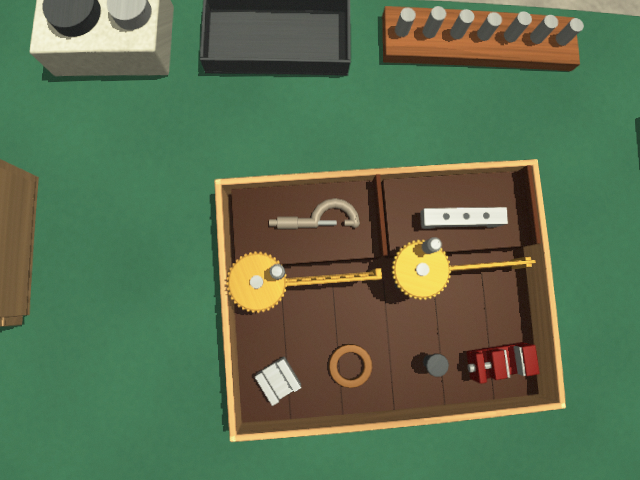

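Top view: the micrometer is at (318,218), behind the left (+y) gate. Its wheel hub is at (257,282) and its spinner top at (277,271). The other wheel is at (422,269). In the scene view the micrometer's wheel is at (365,224) and its spinner top at about (346,205).

```bash
cat > h.py <<'E'
import numpy as np, cv2
from cell import read_state, cams
def K(c):
    f=240/np.tan(np.radians(c["vertical_fov"]/2)); return np.array([[f,0,c["cx"]],[0,f,c["cy"]],[0,0,1]])
def ray(n,p):
    c=cams.get_calibration(n); u=cv2.undistortPoints(np.array([[p]],float),K(c),c["dist_coeffs"])[0,0]
    d=c["R"].T@np.array([*u,1]); return -c["R"].T@c["t"], d/np.linalg.norm(d)
def plane(n,p,z):
    o,d=ray(n,p); return o+d*(z-o[2])/d[2]
def tri(p1,p2):
    o,d=ray("scene",p1);q,e=ray("top",p2)
    s=np.linalg.lstsq(np.c_[d,-e],q-o,rcond=None)[0]
    a,b=o+s[0]*d,q+s[1]*e; return (a+b)/2,np.linalg.norm(a-b)
def proj(n,X):
    c=cams.get_calibration(n); return cv2.projectPoints(np.array([X],float),cv2.Rodrigues(c["R"])[0],c["t"],K(c),c["dist_coeffs"])[0][0,0]
def err(X,s=None):
    """shift in tool axes from TCP to X, in m"""
    from scipy.spatial.transform import Rotation as R
    s=s or read_state(); return R.from_euler("xyz",s["eef_rot"]).as_matrix().T@(np.array(X)-s["eef_pos"])/1000
E
python3 - <<'E'
from h import *
for n,h,b in(("scene",(365,223),(320,180,100,80)),("top",(257,282),(215,240,90,80))):
    im=cv2.imread(f"pics/{n}0.png"); x,y,w,hh=b
    cv2.imwrite(f"pics/{n}0c.png",cv2.resize(im[y:y+hh,x:x+w],None,fx=6,fy=6,interpolation=cv2.INTER_CUBIC)[:480])
a=np.hstack([cv2.resize(cv2.imread(f"pics/{n}0c.png"),(400,320)) for n in("scene","top")]);print(a.shape)
cv2.imwrite("pics/crop.png",a)
print("hub",tri((365.5,222.5),(256.5,282)));print("spin",tri((346,206),(277.5,271)))
print("hub2",tri((227,196),(422.5,269)))
E
```

```text
(320, 800, 3)
hub (array([499.47690738, 116.33686776, 107.32917835]), np.float64(2.3012893285145406))
spin (array([512.81285656,  86.04316776, 147.90784647]), np.float64(2.1680035831240385))
hub2 (array([ 518.46042753, -112.84291669,  107.72513208]), np.float64(4.177231422110103))
```

View pics/crop.png

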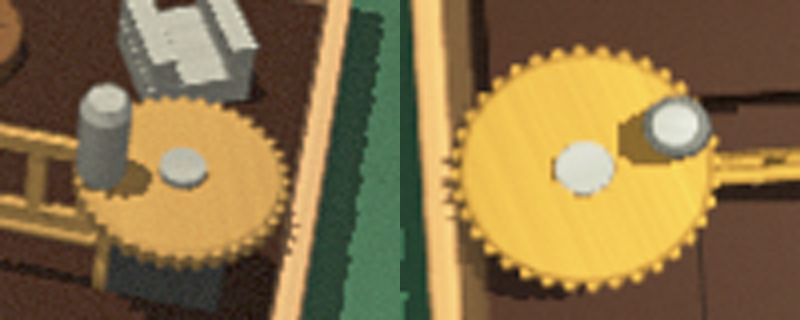

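```bash
python3 - <<'E'
from h import *
h,d=tri((365.7,221.9),(256.4,282));s,e=tri((346.4,204.5),(276.9,271.3)); print(h,d,s,e,np.linalg.norm((s-h)[:2]))
print(err([s[0],s[1],215]))
# gate leaf top edge, bars: top view bar ends vs hinge
E
```

```text
[499.42195818 116.42815462 108.73648724] 2.4435279243322525 [512.32038851  86.51426691 150.80920286] 1.8029903828010594 32.57622113020361
[-0.47095984 -0.33030941 -0.00174214]
```

```bash
python3 -m handwheel '[[-0.047,-0.033,0,-5],[-0.094,-0.066,0,-10],[-0.141,-0.099,0,-15.4],[-0.188,-0.132,0,-15.4],[-0.235,-0.165,0,-15.4]]' 0; python3 -c "
from h import *
print(err([512.5,86.5,215]))"
```

```text
clock: 0.72
eef_pos: [329.5, 306.9, 213.1]
eef_rot: [-3.141, -0.0, -3.141]
wrist_force: [0.7, 0.4, -0.5]
finger_gap: 94.0
[-0.18292161 -0.22047701 -0.00179341]
```

```bash
python3 -m handwheel '[[-0.037,-0.044,0,0],[-0.074,-0.088,0,0],[-0.111,-0.132,0,0],[-0.148,-0.176,0,0],[-0.183,-0.2205,0,0]]'; python3 -m handwheel '[[0,0,0,0],[0,0,0,0]]'; python3 - <<'E'
from h import *
print(err([512.5,86.5,127]))
cv2.imwrite("pics/s1.png",cams.camera("scene")[80:330,60:460,::-1].repeat(2,0).repeat(2,1)[:500])
E
```

```text
clock: 1.35
eef_pos: [513.5, 84.7, 213.0]
eef_rot: [-3.141, -0.001, -3.142]
wrist_force: [0.3, 0.7, 0.1]
finger_gap: 94.0
clock: 1.6
eef_pos: [513.1, 85.0, 212.6]
eef_rot: [-3.141, -0.002, 3.141]
wrist_force: [-0.4, -0.0, -0.4]
finger_gap: 93.7
[0.00042469 0.00156126 0.08564482]
```

View pics/s1.png

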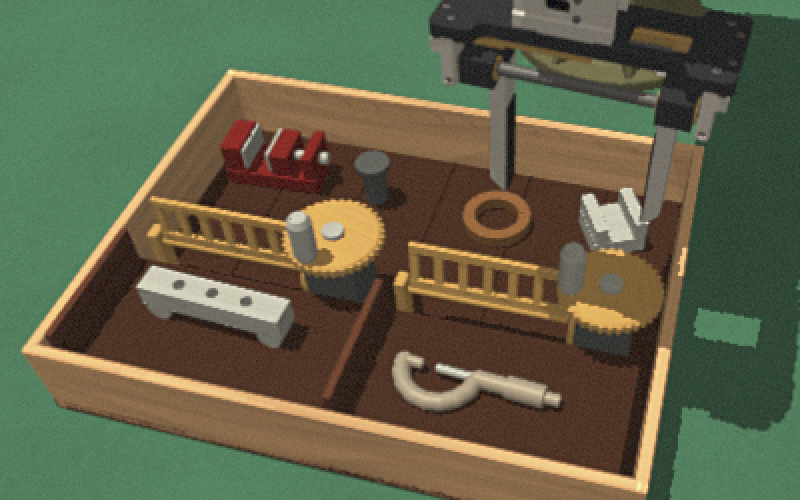

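```bash
python3 -m handwheel '[[0,0.0015,0.03,0],[0,0.0015,0.06,0],[0,0.0015,0.085,0],[0,0.0015,0.085,0],[0,0.0015,0.085,0]]'; python3 -m handwheel '[[0,0,0,0],[0,0,0,0],[0,0,0,0],[0,0,0,0],[0,0,0,0]]' 1 25; python3 -m handwheel '[[0,0,0,0],[0,0,0,0],[0,0,0,0]]'
```

```text
clock: 2.28
eef_pos: [513.0, 87.6, 129.1]
eef_rot: [-3.141, 0.0, -3.14]
wrist_force: [1.2, -0.6, -0.1]
finger_gap: 93.8
clock: 2.9
eef_pos: [513.0, 87.6, 129.1]
eef_rot: [-3.141, 0.0, -3.14]
wrist_force: [0.2, 0.6, 0.6]
finger_gap: 47.5
clock: 3.28
eef_pos: [513.1, 87.2, 129.1]
eef_rot: [-3.14, 0.0, -3.14]
wrist_force: [0.6, -3.6, -0.0]
finger_gap: 19.7
```

```bash
cat > nxt.py <<'E'
from h import *
import sys
C=np.array([499.4,116.4]); s=read_state(); p=s["eef_pos"][:2]-C
a=np.arctan2(p[1],p[0]); print("ang",np.degrees(a),"r",np.hypot(*p),"F",s["wrist_force"].round(1))
st=float(sys.argv[1]) if len(sys.argv)>1 else 24
for i in range(1,6):
    t=a-np.radians(st*i); X=[*(C+32*np.array([np.cos(t),np.sin(t)])),129]
    print(err(X,s).round(4)[:3])
E
python3 nxt.py
```

```text
ang -64.95072075434587 r 32.26854878337434 F [ 0.6 -3.6 -0. ]
[ 0.0131 -0.0027  0.0001]
[ 0.0261 -0.0002  0.0001]
[0.037  0.0075 0.0001]
[0.0439 0.0189 0.0001]
[0.0455 0.0321 0.    ]
```

```bash
python3 -m handwheel '[[0.013,-0.003,0,0],[0.026,0,0,0],[0.037,0.0075,0,0],[0.044,0.019,0,0],[0.0455,0.032,0,0]]';python3 nxt.py 30
```

```text
clock: 3.9
eef_pos: [467.8, 118.6, 129.2]
eef_rot: [-3.139, 0.002, -3.14]
wrist_force: [11.1, -8.3, -7.4]
finger_gap: 19.5
ang 175.93067774035296 r 31.63902818416339 F [11.1 -8.3 -7.4]
[-0.0051  0.0157  0.0001]
[-0.0176  0.0265  0.0001]
[-0.0339  0.0296  0.0002]
[-0.0495  0.0242  0.0002]
[-0.0604  0.0117  0.0003]
```

```bash
python3 -m handwheel '[[-0.005,0.0155,0,0],[-0.0175,0.0265,0,0],[-0.034,0.0295,0,0],[-0.0495,0.024,0,0],[-0.0605,0.0115,0,0]]';python3 nxt.py 30
```

```text
clock: 4.53
eef_pos: [528.4, 131.5, 129.1]
eef_rot: [-3.141, 0.001, -3.139]
wrist_force: [-7.2, 5.1, 0.6]
finger_gap: 19.3
ang 27.46793596373526 r 32.73406967440201 F [-7.2  5.1  0.6]
[-0.0029 -0.0165  0.0001]
[ 0.0021 -0.0323  0.0001]
[ 0.0144 -0.0435  0.0001]
[ 0.0306 -0.047   0.0001]
[ 0.0463 -0.042   0.    ]
```

```bash
python3 -m handwheel '[[-0.003,-0.0165,0,0],[0.002,-0.0325,0,0],[0.0145,-0.0435,0,0],[0.0305,-0.047,0,0],[0.0465,-0.042,0,0]]';python3 nxt.py 30
```

```text
clock: 5.15
eef_pos: [482.6, 89.0, 129.2]
eef_rot: [-3.141, 0.004, -3.14]
wrist_force: [15.8, 11.9, -9.1]
finger_gap: 19.2
ang -121.49539441934787 r 32.16595648996835 F [15.8 11.9 -9.1]
[0.0113 0.0122 0.0001]
[0.0151 0.0283 0.0001]
[0.0104 0.0442 0.0001]
[-0.0016  0.0555  0.0002]
[-0.0177  0.0594  0.0002]
```

```bash
python3 -m handwheel '[[0.0115,0.012,0,0],[0.015,0.0285,0,0],[0.0105,0.044,0,0],[-0.0015,0.0555,0,0],[-0.0175,0.0595,0,0]]';python3 nxt.py 24;  python3 - <<'E'
from h import *
a=cams.camera("scene")[150:300,230:430,::-1]; b=cams.camera("top")[200:350,210:410,::-1]
cv2.imwrite("pics/c2.png",cv2.resize(np.hstack([a,b]),None,fx=2,fy=2))
E
```

```text
clock: 5.78
eef_pos: [499.3, 148.6, 129.1]
eef_rot: [-3.14, 0.002, -3.14]
wrist_force: [-7.9, -13.8, 5.1]
finger_gap: 19.4
ang 90.17727216479311 r 32.23879110019805 F [ -7.9 -13.8   5.1]
[-0.013  -0.003   0.0001]
[-0.0238 -0.0108  0.0001]
[-0.0305 -0.0223  0.0001]
[-0.0319 -0.0355  0.0002]
[-0.0278 -0.0482  0.0002]
```

View pics/c2.png

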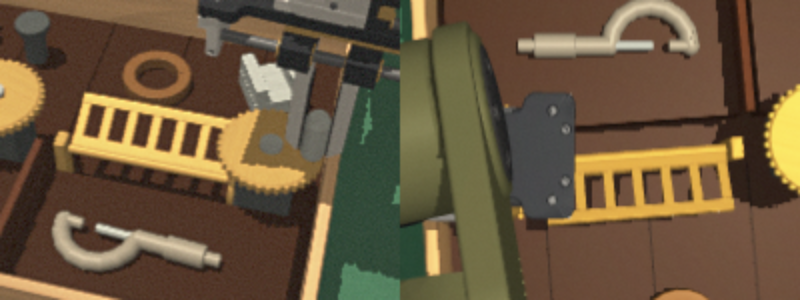

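```bash
python3 - <<'E'
from h import *
t,e=tri((272,197),(376.5,304));b,g=tri((265.5,225),(372.5,276.5)); print(t,e,b,g)
d=t-b;print("tilt",np.arctan2(-d[0],d[2]),"len",np.linalg.norm(d), "by dz",np.arccos((t[2]-57)/50))
E
```

```text
[469.98863199 -53.89121601  77.45336856] 1.298913350929383 [510.39302246 -52.01396729  48.68128003] 2.3135471780321226
tilt 0.9519936299335837 len 49.63740434900105 by dz 1.1493645532350867
```

```bash
python3 -m handwheel '[[-0.013,-0.003,0,0],[-0.024,-0.011,0,0],[-0.0305,-0.0225,0,0],[-0.032,-0.0355,0,0],[-0.028,-0.048,0,0]]';python3 nxt.py 24
```

```text
clock: 6.5
eef_pos: [528.5, 101.0, 129.1]
eef_rot: [3.141, 0.003, -3.14]
wrist_force: [-6.5, 11.7, 1.1]
finger_gap: 19.6
ang -27.882202422114393 r 32.871309820793286 F [-6.5 11.7  1.1]
[ 0.0093 -0.0098  0.0001]
[ 0.0213 -0.0156  0.    ]
[ 0.0346 -0.0161 -0.    ]
[ 0.0469 -0.0111 -0.0001]
[ 0.0562 -0.0015 -0.0001]
```

```bash
python3 -m handwheel '[[0.0095,-0.01,0,0],[0.0215,-0.0155,0,0],[0.0345,-0.016,0,0],[0.047,-0.011,0,0],[0.056,-0.0015,0,0]]';python3 nxt.py 24;  python3 - <<'E'
from h import *
a=cams.camera("scene")[150:300,230:430,::-1]; b=cams.camera("top")[200:350,210:410,::-1]
cv2.imwrite("pics/c3.png",cv2.resize(np.hstack([a,b]),None,fx=2,fy=2))
E
```

```text
clock: 7.12
eef_pos: [472.8, 98.9, 129.2]
eef_rot: [3.142, 0.005, -3.141]
wrist_force: [11.1, -1.1, -5.6]
finger_gap: 19.0
ang -146.6348947774303 r 31.831987556590988 F [11.1 -1.1 -5.6]
[0.005  0.0123 0.0002]
[0.0043 0.0256 0.0002]
[-0.0016  0.0375  0.0002]
[-0.0119  0.0459  0.0003]
[-0.0248  0.0494  0.0003]
```

View pics/c3.png

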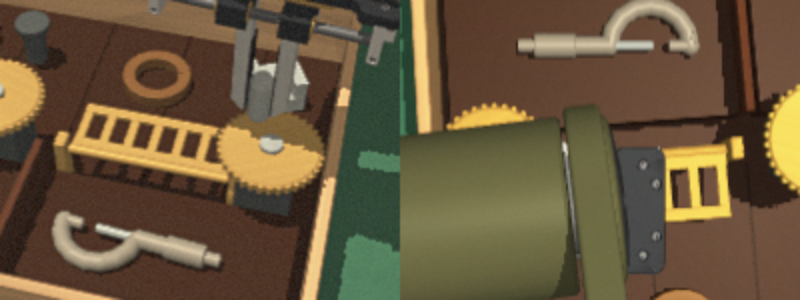

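```bash
python3 - <<'E'
from h import *
t,e=tri((274.5,202),(374.5,308.5)); print(t,e)
for x,z in((506,57),(508,57),(510,57)): print(np.arctan2(x-t[0],t[2]-z))
# initial gate: top rail corner
t,e=tri((265,201.5),(380.5,270)); print("init",t,e)
# predicted corner pixels for angles, hinge corner at x=508,z=57
for a in(1.3,1.4,1.5,1.6,1.7):
    X=[508-50*np.sin(a),-53.5,57+50*np.cos(a)]; print(a,proj("scene",X),proj("top",X))
E
```

```text
[463.0396703  -53.61489541  58.08076887] 1.8284567644740741
1.5456442630998695
1.5467626781207338
1.5477858812200536
init [515.56249854 -49.62845923 114.20688629] 10.406258169805717
1.3 [274.30196514 195.86045102] [375.0896627  311.11980412]
1.4 [274.70538334 197.37094041] [374.59114253 311.78023861]
1.5 [275.00294883 199.08832138] [374.08898102 312.09264689]
1.6 [275.19369146 200.99395147] [373.5884388  312.06056869]
1.7 [275.27752289 203.06827433] [373.09454249 311.69106151]
```

```bash
python3 -m handwheel '[[0,0,0,0],[0,0,0,0],[0,0,0,0],[0,0,0,0],[0,0,0,0]]' 0; python3 -m handwheel '[[0,0,0,0],[0,0,-0.03,0],[0,0,-0.06,0],[0,0,-0.09,0],[0,0,-0.09,0]]'; python3 -m handwheel '[[-0.0,0.05,0,0],[0,0.1,0,0],[0.03,0.15,0,0],[0.06,0.2,0,0],[0.1,0.24,0,0]]';python3 -m handwheel '[[0,0,0,0],[0,0,0,0],[0,0,0,0],[0,0,0,0],[0,0,0,0]]'; python3 - <<'E'
from h import *
a=cams.camera("scene")[150:300,130:330,::-1]; b=cams.camera("top")[200:350,210:410,::-1]
cv2.imwrite("pics/c4.png",cv2.resize(np.vstack([np.hstack([a,b])]),None,fx=2,fy=2,interpolation=cv2.INTER_CUBIC))
E
```

```text
clock: 7.85
eef_pos: [472.4, 99.9, 129.1]
eef_rot: [3.14, 0.005, -3.14]
wrist_force: [-0.8, 1.4, -0.3]
finger_gap: 66.1
clock: 8.48
eef_pos: [472.7, 99.9, 220.9]
eef_rot: [3.14, 0.008, -3.14]
wrist_force: [-0.1, 1.1, -0.0]
finger_gap: 93.6
clock: 9.1
eef_pos: [370.8, 341.0, 219.1]
eef_rot: [3.141, 0.007, -3.14]
wrist_force: [0.4, -0.0, -1.2]
finger_gap: 94.2
clock: 9.72
eef_pos: [371.3, 340.6, 219.1]
eef_rot: [3.141, 0.007, -3.141]
wrist_force: [0.5, 0.1, -0.1]
finger_gap: 93.7
```

View pics/c4.png

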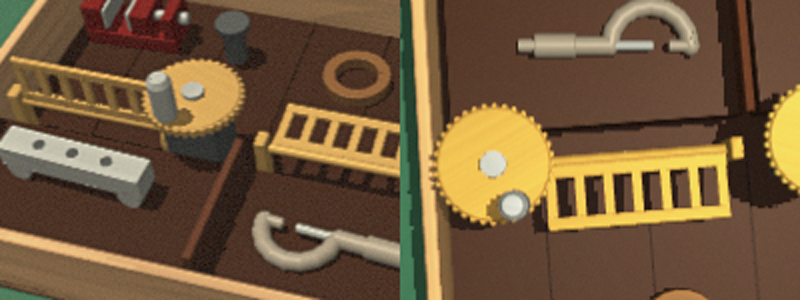

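```bash
python3 - <<'E'
from h import *
for n in("scene","top"):
  print(n,[(i,[tuple(proj(n,[511-50*np.sin(a),-53.5,57+50*np.cos(a)]).round(1)) for a in(i,i+.986,i+1.399)]) for i in(0,.1,.2,.3,.4)])
im=cv2.imread("pics/top0.png")[255:295,290:390]; im2=cv2.imread("pics/scene0.png")[190:250,250:350]
cv2.imwrite("pics/c5.png",np.vstack([cv2.resize(im,(700,280)),cv2.resize(im2,(500,300)).copy() if 0 else cv2.copyMakeBorder(cv2.resize(im2,(500,300)),0,0,0,200,0)]))
E
```

```text
scene [(0, [(np.float64(261.0), np.float64(201.6)), (np.float64(271.7), np.float64(193.8)), (np.float64(274.1), np.float64(198.5))]), (0.1, [(np.float64(262.2), np.float64(199.6)), (np.float64(272.4), np.float64(194.6)), (np.float64(274.4), np.float64(200.2))]), (0.2, [(np.float64(263.5), np.float64(197.8)), (np.float64(273.1), np.float64(195.6)), (np.float64(274.6), np.float64(202.1))]), (0.3, [(np.float64(264.7), np.float64(196.3)), (np.float64(273.6), np.float64(196.8)), (np.float64(274.6), np.float64(204.2))]), (0.4, [(np.float64(265.9), np.float64(195.1)), (np.float64(274.0), np.float64(198.3)), (np.float64(274.6), np.float64(206.4))])]
top [(0, [(np.float64(378.9), np.float64(274.7)), (np.float64(376.6), np.float64(304.7)), (np.float64(374.6), np.float64(309.7))]), (0.1, [(np.float64(378.9), np.float64(278.3)), (np.float64(376.1), np.float64(306.4)), (np.float64(374.1), np.float64(310.0))]), (0.2, [(np.float64(378.8), np.float64(281.9)), (np.float64(375.6), np.float64(307.8)), (np.float64(373.6), np.float64(310.0))]), (0.3, [(np.float64(378.7), np.float64(285.4)), (np.float64(375.1), np.float64(308.9)), (np.float64(373.1), np.float64(309.7))]), (0.4, [(np.float64(378.5), np.float64(288.8)), (np.float64(374.7), np.float64(309.6)), (np.float64(372.6), np.float64(309.0))])]
```

View pics/c5.png

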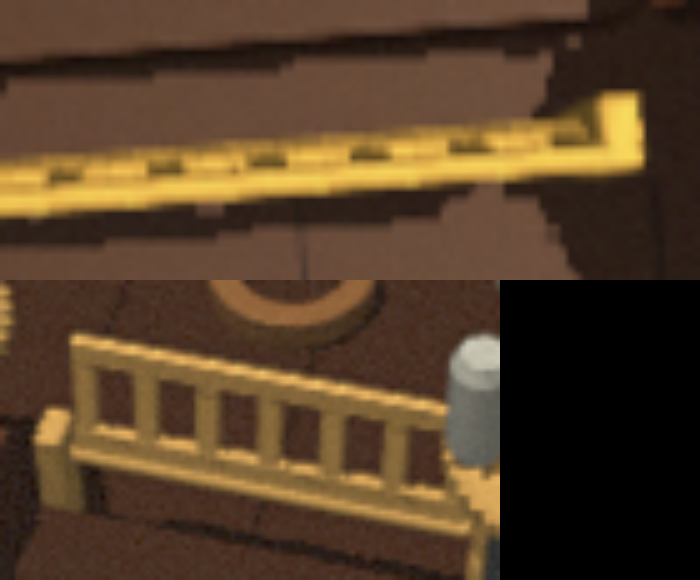

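```bash
python3 - <<'E'
from h import *
from cell import manip
p=plane("top",(266.5,302.5),152); print(p,np.degrees(np.arctan2(p[1]-116.4,p[0]-499.4)))
print(manip.sign_off())
E
```

```text
[472.45985232  98.33616352 152.        ] -146.15746133849095
the job is handed in; nothing more can be done
None
```

The gate in front of the micrometer is down to about level, the other gate is still up, and I've handed the job in at about 10 s on the robot's clock.

- **Winding:** I gripped the spinner of the left (+y) handwheel and wound it clockwise about 802° (2.2 turns), which lowers the gate by 1.40 rad. I then let go and moved the arm clear. A last camera check put the handle at −146°, the same as when I let go.
- **Gate angle:** Two estimates put the leaf at about 1.55 rad (its free edge at 58 mm height) and 1.50 rad (an initial tilt of about 0.1 rad plus the wound angle). The allowed range is 1.396 to 1.746 rad. They differ by about 0.05 rad, and both lie a little short of exact level.
- **Disagreements:** Earlier, part-way through the winding, two estimates of the same gate gave 0.95 and 1.15 rad. My first attempt to triangulate the gate's starting position also failed, with the two views 10 mm apart, so I used picture rows instead.
- **Other gate:** It looked unchanged and upright in the last picture, and its handwheel was not touched. I did not measure its angle.
- **Forces:** The wrist readings I took stayed below about 22 N. At the end, the arm was clear with the wrist reading about 0.5 N.

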